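Put away the wire cutter's changeover parts

ROBOT

A 6-joint arm with a two-finger parallel gripper is mounted at the origin on the work surface. World frame = base frame: x ahead of the robot, y to its left, z up, the work surface at z = 0. Lengths are in m, angles in rad, forces in N, time in s.
With the tool pointing down it reaches from about 0.25 to 0.725 m from the base axis. Payload 4 kg.
Tool frame: the origin (TCP) lies midway between the tips of the shut fingers; the grasp point (between the pads) lies 19 mm behind it; z points along the fingers, x is the direction in which the jaws open and shut, and the axes are right-handed (so a half turn about z gives the same grasp; the last joint's range is limited). The gripper opens to 85 mm and grips with 20 to 120 N. Pads are 22 mm wide; open, the fingers measure 114 mm over their backs; the gripper's body (76 mm by 85 mm) begins 54 mm behind the grasp point. The pads swing forward as they close: fully open they stand 13 mm farther back than shut.
Start: joints at [1.281, 0.241, 0.005, 1.335, 0, 1.571], TCP at [0.143, 0.479, 0.231] pointing down, gripper open.
Joint ranges: [-2.72, 2.72], [-1.05, 1.87], [-1.09, 1.28], [-1.99, 2.15], [-1.42, 1.44], [-3.14, 3.14]. Speed limits (rad/s): [2.79, 2.79, 3.14, 3.14, 3.14, 3.14].

INTERFACE

Orientations are given as a unit quaternion [x, y, z, w].
In Python, from workcell import bot, vision, ticket gives the robot as it stands.
- The arm moves only by the tool play_rows, never from a script. Its argument "deltas" is one flat list of numbers, 5 for each row, row after row: the opening, from 0 (shut) to 1 (fully open), then the shift along the tool's x, y, z in units of 60 mm (1.0 is 60 mm), then the turn about the tool's z in degrees. A call has 1 to 12 rows; each row shifts and turns the pose as measured when the row begins, along the tool's axes as they then stand; what a row does not reach is not made up. A row lasts 1/8 s, in which the tool goes at most 62.5 mm and 10.7 degrees, less where a joint would pass 70% of its speed; a pose out of reach is approached as far as the arm can. A call is refused whole if a number of a shift passes 1 or a number of a turn 10.7, either way. A call with a gripper value outside its range is refused whole. The fingers move at their own pace and stop on an object; the grip force is fixed at half the most. Time passes only in rows, so rows that do not move let the fingers close. It gives the time, the measured TCP pose, the force and the opening at its end, in the units of the state.
- bot.get_obs(): the state, without advancing time (a new reading comes with each control period).
- vision.camera(name): name is "side" or "top"; returns a dict with "color" (420x560x3 uint8, blue, green, red), "intrinsics" (3x3 intrinsics, pixels), "k1" (the pictures are not rectified: a ray, as slopes to the right and down, at radius r is drawn at 1 + k1 r^2 times it, then the intrinsics apply), "rvec" (rotation vector, rad) and "tvec" (3), from world to camera coordinates, as OpenCV has them. Camera axes: x right, y down, z forward; pixel columns grow to the right and rows downward; lengths in m; the calibration is good to about 2 mm. A picture is of the moment at which its call begins. There is no depth.
- ticket.job_done(): hands the job in, once; it reports no verdict.
The state is a dict: "clock": time; "joint_pos": joint angles; "joint_vel": joint speeds; "tau": joint torques, N m; "eef_pos": TCP position; "tool_rot": TCP orientation; "ft_force": force on the tool from outside, world axes, zero at the start; "ft_torque": the same for the moment, N m; "grip_width": finger opening in m.
Only numpy, scipy, OpenCV 4.12 (cv2) and the standard library are available. Lean on these libraries where they do the work, as an engineer would, in place of code of your own. Each camera call takes 0.05 s, during which the arm holds its last target. There are 200 camera calls.

TASK

Put away the wire cutter's changeover parts: stand the large and the small feed roller and lay the blade block each in the middle of the pad whose black shape matches it in shape and size (the block lined up with its rectangle), and set the loose blade carton flat and square on top of the pile of the same cartons. Set things down, do not drop or throw them, leave the empty blue bin and the screwdriver where they are, and let go of everything at the end.

Things in the scene. Friction and masses are not known exactly. Their poses are not given: they have to be found in the camera images.
- roller_large: large feed roller: a plain steel disc 62 mm in diameter and 28 mm high standing on its flat face, a black rubber band round its side at mid-height (flush), a black bore mark on top. About 0.3 to 0.55 kg. Origin: centre of its underside; z up along its axis; its yaw means nothing.
- roller_small: small feed roller: the same look, 40 mm in diameter and 28 mm high, standing on its flat face. About 0.15 to 0.26 kg. Origin: centre of its underside; z up along its axis; its yaw means nothing.
- blade_block: blade block: a steel bar block 64 mm long (x), 32 mm wide (y), 30 mm high (z), with a dark slot and two screw heads on top. About 0.28 to 0.5 kg. Origin: centre of its underside.
- blade_carton: the loose spare-blade carton: a flat closed cardboard box 80 mm long (x), 56 mm wide (y), 14 mm high (z), a white paper band 16 mm wide along its length; lies by itself on the bench. About 0.12 to 0.21 kg, rigid. Origin: centre of its underside.
- pad_large: fixed grey plastic pad lying on the bench, 84 by 84 mm, 4 mm thick, with a flush black inlay disc 66 mm in diameter at its centre: the place of the large roller. Origin: centre of its underside (at bench level); z up.
- pad_small: fixed grey plastic pad lying on the bench, 84 by 84 mm, 4 mm thick, with a flush black inlay disc 44 mm in diameter at its centre: the place of the small roller. Origin: centre of its underside (at bench level); z up.
- pad_block: fixed grey plastic pad lying on the bench, 84 mm (x) by 60 mm (y), 4 mm thick, with a flush black inlay rectangle 68 mm (x) by 36 mm (y) at its centre: the place of the blade block, its long side along the pad's x. Origin: centre of its underside (at bench level); z up.
- pile: pile of cartons like the loose one, 80 mm along x by 56 mm along y, stacked squarely and fixed in the middle of a fixed plywood base 90 by 66 mm, 4 mm thick. The pile's flat top lies 22 to 46 mm above the bench, different at every start and not told by this pose: feel for it or look. Origin: centre of the base's underside (at bench level); z up.
- bin: bystander: an empty open blue plastic bin, 150 (x) by 100 (y) by 55 mm high, on the bench at the right of the work. Leave it alone. Origin: centre of its underside.
- screwdriver: bystander: a screwdriver lying on the bench at the left of the work. Leave it alone. Origin: on its underside; it lies along its x.
Things that resemble listed ones, but are neither listed nor needed, are in the scene too. Leave any green or purple look-alike of the blade_block alone. Several things look just like the blade_carton: the one meant starts farthest to the robot's left.

How it is judged:
At the end, for the whole second after the job is handed in: Each roller and the blade block rests on its own pad, and the carton on the pile, centre within 12 mm of the target's centre horizontally, upright or flat (tilt under 0.12 rad), block and carton lined up with their target within 0.22 rad either way round; all released and at rest (horizontal distance between roller_large and pad_large below 0.012 m and angle between each of roller_large, roller_small, blade_block, blade_carton's own z axis and vertical below 0.12 rad and contact force between roller_large and pad_large above 0.1 N and linear speed of each of roller_large, roller_small, blade_block, blade_carton below 0.02 m/s and angular speed of each of roller_large, roller_small, blade_block, blade_carton below 0.2 rad/s and horizontal distance between roller_small and pad_small below 0.012 m and contact force between roller_small and pad_small above 0.1 N and horizontal distance between blade_block and pad_block below 0.012 m and contact force between blade_block and pad_block above 0.1 N and angle between the x axis of blade_block and the x axis of pad_block, either way round below 0.22 rad and horizontal distance between blade_carton and pile below 0.012 m and contact force between blade_carton and pile above 0.1 N and angle between the x axis of blade_carton and the x axis of pile, either way round below 0.22 rad); the robot touches nothing.
It fails at once if the bin is moved more than 25 mm (distance of bin from where it was at the start of the episode above 0.025 m).
It fails at once if the screwdriver is moved more than 25 mm (distance of screwdriver from where it was at the start of the episode above 0.025 m).
It fails at once if a part is dropped or thrown (faster than 0.6 m/s with no finger on it: a fall of about 20 mm) ((linear speed of roller_large above 0.6 m/s and contact force between roller_large and the fingers below 0.01 N) or (linear speed of roller_small above 0.6 m/s and contact force between roller_small and the fingers below 0.01 N) or (linear speed of blade_block above 0.6 m/s and contact force between blade_block and the fingers below 0.01 N) or (linear speed of blade_carton above 0.6 m/s and contact force between blade_carton and the fingers below 0.01 N)).
It also fails if it takes over 102 s, if anything falls off the work surface, if the arm or the gripper's body presses on something with over 40 N, if the wrist force passes 120 N, or if a joint passes its speed limit or range.

## Working session

There is one attempt and no reset: what is moved stays moved. The work goes in short steps, Python scripts to look and compute and a tool call to move; the robot and the scene stay as the last step left them, time stands still between calls to the robot, and variables do not carry over. Pictures are saved under pics/ and viewed, about 12 in all and at most 16, crops included, and the job is handed in when it is done.

Besides the shell and the picture viewer there is one more tool, called after "Call:" by a JSON object that holds its "name" and its "arguments", one argument or row to a line. play_rows: Moves the arm, as the interface text tells. Its arguments: {"type":"object","properties":{"deltas":{"type":"array"}},"required":["deltas"]}

```bash
ls; mkdir -p pics
cat > h.py <<'E'
import cv2,numpy as np
from workcell import bot,vision,ticket
def snap(n,name):
    c=vision.camera(n); cv2.imwrite(f'pics/{name}.png',c['color']); np.savez(f'pics/{name}.npz',**{k:np.asarray(v) for k,v in c.items()}); return c
def load(name): return dict(np.load(f'pics/{name}.npz'))
def dist(c): return np.array([float(c['k1']),0,0,0,0])
def ray(c,uv):
    n=cv2.undistortPoints(np.array(uv,float).reshape(-1,1,2),c['intrinsics'],dist(c)).reshape(-1,2)
    R=cv2.Rodrigues(np.asarray(c['rvec'],float))[0]; o=-R.T@np.ravel(c['tvec'])
    return o,np.c_[n,np.ones(len(n))]@R
def onplane(c,uv,z):
    o,d=ray(c,uv); return o+d*((z-o[2])/d[:,2])[:,None]
def proj(c,P): return cv2.projectPoints(np.array(P,float).reshape(-1,1,3),np.ravel(c['rvec']).astype(float),np.ravel(c['tvec']).astype(float),c['intrinsics'],dist(c))[0].reshape(-1,2)
E
python3 - <<'E'
from h import *
for n in('top','side'):
    c=snap(n,n+'0'); print(n,c['intrinsics'],c['k1'],ray(c,[[280,210]]))
print(bot.get_obs())
E
```

```text
pics
top [[456.76947262   0.         279.15263174]
 [  0.         456.76947262 216.77617656]
 [  0.           0.           1.        ]] 0.0036411914755076534 (array([ 0.35108949, -0.01824709,  1.3491565 ]), array([[ 0.18346307,  0.01710968, -0.98299139]]))
side [[397.29085408   0.         276.39071507]
 [  0.         397.29085408 206.79376112]
 [  0.           0.           1.        ]] -0.10875229445745742 (array([ 0.0459839 , -0.57108607,  0.6724351 ]), array([[ 0.56540516,  0.54451114, -0.61965498]]))
{'clock': 0.1, 'joint_pos': array([1.28100230e+00, 2.41317360e-01, 3.86179306e-03, 1.33521125e+00,
       1.63607876e-05, 1.57079649e+00]), 'joint_vel': array([ 6.30081759e-05, -1.27616479e-03,  3.21334241e-03, -1.92832715e-03,
       -1.98191058e-03, -1.02441766e-03]), 'tau': array([ 7.84151434e-04, -3.73137438e+01,  2.53010076e+01,  1.08601412e-02,
        5.47405909e-05, -1.16518848e-05]), 'eef_pos': array([0.14271016, 0.47860781, 0.2305132 ]), 'tool_rot': array([ 8.01796075e-01,  5.97597004e-01, -7.54765884e-04,  5.52341941e-04]), 'ft_force': array([0.02460607, 0.62141937, 0.34346229]), 'ft_torque': array([0.02359241, 0.02088493, 0.03831898]), 'grip_width': 0.08549774698004214}
```

View pics/top0.png

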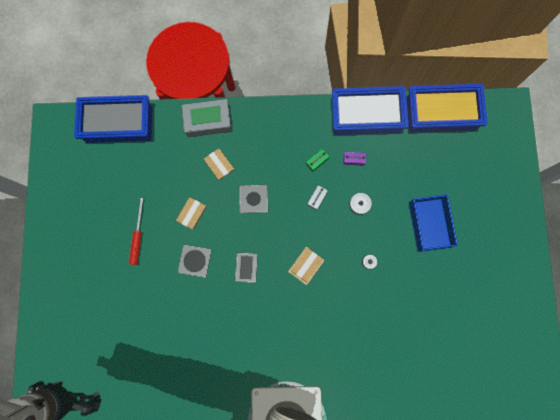

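View pics/side0.png

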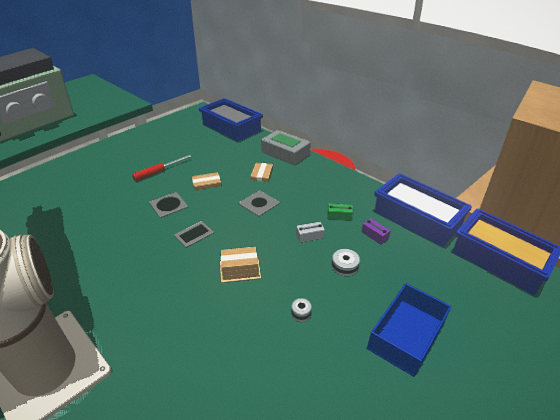

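```bash
cat > meas.py <<'E'
from h import *
def table_blobs(c,lo=25,roi=(120,140,460,290)):
    im=c['color']; hsv=cv2.cvtColor(im,cv2.COLOR_BGR2HSV)
    m=(~((hsv[...,0]>65)&(hsv[...,0]<95)&(hsv[...,1]>120))).astype(np.uint8)
    z=np.zeros_like(m); x0,y0,x1,y1=roi; z[y0:y1,x0:x1]=m[y0:y1,x0:x1]
    return [k for k in cv2.findContours(z,cv2.RETR_EXTERNAL,cv2.CHAIN_APPROX_NONE)[0] if cv2.contourArea(k)>lo]
def rect(c,k,z):
    P=onplane(c,k.reshape(-1,2),z)[:,:2]; (cx,cy),(w,h),a=cv2.minAreaRect((P*1000).astype(np.float32))
    if w<h: w,h,a=h,w,a+90
    return np.round([cx,cy,w,h,(a+90)%180-90],1)
E
python3 - <<'E'
from meas import *
for n,roi in(('top0',(120,140,460,290)),('side0',(120,150,400,330))):
    c=load(n); print(n)
    for k in table_blobs(c,roi=roi):
        M=cv2.moments(k); uv=[M['m10']/M['m00'],M['m01']/M['m00']]
        print(np.round(uv,1),M['m00'],[rect(c,k,z) for z in(.004,.014,.028)])
im=cv2.imread('pics/top0.png')[145:290,120:400]
cv2.imwrite('pics/crop1.png',cv2.resize(im,None,fx=2.85,fy=2.85,interpolation=cv2.INTER_CUBIC))
E
```

```text
top0
[369.5 261.4] 180.0 [array([ 441.5, -252.8,   44.1,   43.7,   -3.2]), array([ 440.8, -251.1,   43.8,   43.4,   -3.2]), array([ 439.9, -248.6,   43.3,   42.9,   -3.2])]
[245.9 267.1] 613.5 [array([434.8, 109.5,  88.5,  64.7,  -4.6]), array([434.2, 108.5,  87.9,  64.2,  -4.6]), array([433.4, 107.2,  87. ,  63.5,  -4.6])]
[305.8 265.5] 765.5 [array([434.8, -66.5,  95.7,  72.4, -37.9]), array([434.1, -66.2,  95. ,  71.9, -37.9]), array([433.3, -65.7,  94. ,  71.1, -37.9])]
[194.2 260.6] 841.0 [array([458. , 262.1,  88.8,  88.6,  79. ]), array([457.2, 260. ,  88.1,  87.9,  79. ]), array([456.1, 257.1,  87.2,  87. ,  79. ])]
[190.6 212.9] 563.0 [array([601.4, 274. ,  88.6,  64.3, -29.7]), array([599.5, 271.9,  88. ,  63.8, -29.7]), array([596.9, 268.8,  87. ,  63.1, -29.7])]
[135.8 239.9] 427.0 [array([551.6, 434.4, 206.3,  32.8,  -6.6]), array([550.1, 431. , 204.8,  32.6,  -6.6]), array([548. , 426.3, 202.6,  32.2,  -6.6])]
[432.7 222.6] 2094.5 [array([ 552.6, -444.5,  159.8,  120.9,    6.1]), array([ 551.1, -441.3,  158.6,  120. ,    6.1]), array([ 549. , -436.9,  157. ,  118.8,    
[... 2085 characters left out ...]
array([629.1,  70.9,  92.7,  92.7,   1.3]), array([616.7,  57.2,  90.7,  90.7,   1.3])]
[206.2 180.7] 398.0 [array([604.5, 275.5,  85.8,  84.5, -30. ]), array([596.1, 262.8,  84.6,  83.3, -30. ]), array([584.4, 245.1,  82.8,  81.5, -30. ])]
[261.2 171.8] 356.5 [array([754.4, 192.5, 110.3,  64.9,  35. ]), array([743.8, 181. , 108.6,  64. ,  35. ]), array([729. , 165. , 106.3,  62.6,  35. ])]
[153.3 169.5] 353.5 [array([556.2, 442.8, 208.1,  60.2,  -7.5]), array([548.5, 427.7, 205. ,  59.3,  -7.5]), array([537.9, 406.4, 200.6,  58.1,  -7.5])]
[364.9 181.5] 3815.0 [array([845.6, -41. , 469.9, 464. , -45.5]), array([833.6, -48.9, 462.8, 457.1, -45.5]), array([816.9, -60. , 453. , 447.4, -45.5])]
```

View pics/crop1.png

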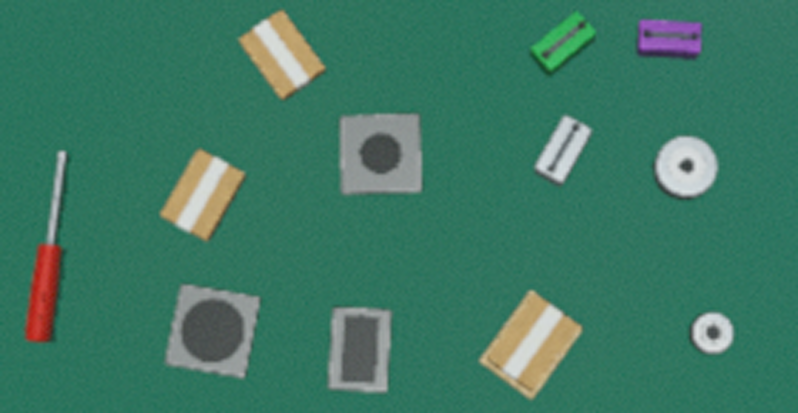

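The two loose cartons are at (191,213) and (218,164) in the top view. The first is farther left, with y ≈ 0.27 against 0.19, so it is the one meant, and the crop shows its band. The stack at (306,265) is the pile. The large disc inlay is at (194,261), the small one at (253,198), the rectangle at (246,267), and the plain block at (317,197).

```bash
cat >> h.py <<'E'
def tri(obs):
    A=[];b=[]
    for c,uv in obs:
        o,d=ray(c,[uv]); d=d[0]/np.linalg.norm(d[0]); P=np.eye(3)-np.outer(d,d); A.append(P); b.append(P@o)
    A=np.vstack(A); b=np.hstack(b); x=np.linalg.lstsq(A,b,rcond=None)[0]; return x,np.linalg.norm(A@x-b)
def to(x,y,z,yaw):
    s=bot.get_obs(); p=s['eef_pos']; qx,qy,qz,qw=s['tool_rot']
    psi=np.degrees(np.arctan2(2*(qx*qy+qz*qw),1-2*(qy*qy+qz*qz))); turn=-((yaw-psi+90)%180-90)
    f=np.radians(psi-turn); d=np.array([x,y,z])-p
    print('t',round(s['clock'],2),'at',np.round(p*1000,1),'yaw',round(psi,1),'q',np.round(s['joint_pos'],2),'F',np.round(s['ft_force'],1),'w',round(s['grip_width']*1000,1))
    print('turn',round(turn,1),'units/after turn',np.round(np.array([d[0]*np.cos(f)+d[1]*np.sin(f),d[0]*np.sin(f)-d[1]*np.cos(f),-d[2]])/.06,3))
E
python3 - <<'E'
from h import *
T,S=load('top0'),load('side0')
def band(c,roi):
    x0,y0,x1,y1=roi; im=cv2.cvtColor(c['color'],cv2.COLOR_BGR2HSV); m=np.zeros(im.shape[:2],np.uint8)
    m[y0:y1,x0:x1]=((im[...,1]<60)&(im[...,2]>130))[y0:y1,x0:x1]
    k=max(cv2.findContours(m,0,cv2.CHAIN_APPROX_NONE)[0],key=cv2.contourArea); r=cv2.minAreaRect(k); return r
for n,a,b in(('pile',(285,245,330,290),(215,240,265,285)),('carton',(170,195,212,232),(190,170,224,190)),
             ('block',(305,184,330,212),(295,220,328,244)),('large',(345,188,375,218),(330,245,362,275)),('small',(360,252,380,272),(288,295,314,320))):
    ra,rb=band(T,a),band(S,b); print(n,np.round(ra[0],1),np.round(ra[1],1),np.round(rb[0],1),np.round(rb[1],1),tri([(T,ra[0]),(S,rb[0])]))
to(.600,.271,.15,60.3)
im=S['color'][150:330,120:400]; cv2.imwrite('pics/crop2.png',cv2.resize(im,None,fx=2.85,fy=2.85,interpolation=cv2.INTER_CUBIC))
E
```

```text
pile [306.4 264.6] [ 6.6 29.5] [238.8 256.3] [ 5.1 36.1] (array([ 0.43556291, -0.06721649,  0.04285449]), np.float64(0.0013134157148710485))
carton [190.4 212.7] [ 6.3 28. ] [205.5 178.8] [ 3.6 27.4] (array([0.60023307, 0.27247781, 0.01360591]), np.float64(0.0003786536916245))
block [317.2 196.7] [11.7 21.8] [310.3 227.5] [ 9.4 26.5] (array([ 0.63537368, -0.10668852,  0.02756351]), np.float64(0.0014760708313945757))
large [360.5 203. ] [20. 21.] [345.5 258. ] [18. 27.] (array([ 0.61254964, -0.23290372,  0.02569275]), np.float64(0.0006909349932191967))
small [369.5 261.5] [13. 13.] [301. 306.] [17. 17.] (array([ 0.44060855, -0.2496682 ,  0.02461847]), np.float64(0.00105054079593167))
t 0.1 at [142.7 478.6 230.5] yaw 73.4 q [1.28 0.24 0.   1.34 0.   1.57] F [0.  0.6 0.3] w 85.5
turn 13.1 units/after turn [0.771 8.335 1.342]
```

View pics/crop2.png

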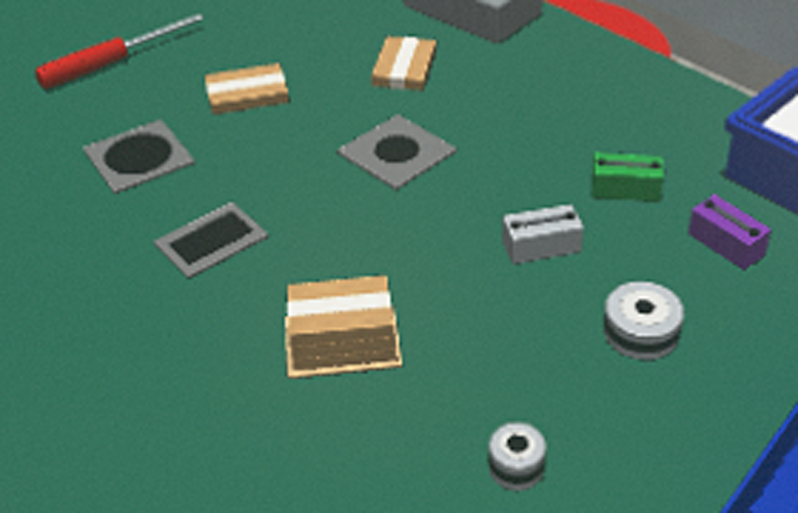

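The large and small rollers, the plain block and the 3-layer pile (top at about 43 mm) all triangulate to heights that fit their sizes. I'll take the carton first.

Call:
{"name": "play_rows", "arguments": {
  "deltas": [1,0,0,0,7,1,0,0,0,6,1,0.08,0.92,0,0,1,0.08,0.92,0,0,1,0.08,0.92,0,0,1,0.08,0.92,0,0,1,0.08,0.92,0.1,0,1,0.08,0.92,0.2,0,1,0.08,0.92,0.3,0,0.8,0.08,0.92,0.3,0,0.8,0.08,0.92,0.4,0,0.8,0,0,0,0]
}}

```text
clock: 1.6
eef_pos: [0.6059, 0.2607, 0.1419]
tool_rot: [0.865, 0.502, -0.006, 0.001]
ft_force: [-1.0, 0.3, -0.8]
grip_width: 0.0684
```

```bash
python3 -c "
from h import *
to(.6,.272,.06,60.3)"
```

```text
t 1.6 at [605.9 260.7 141.9] yaw 60.3 q [ 0.41  0.62  0.35  1.31 -0.    0.93] F [-1.   0.3 -0.8] w 68.4
turn -0.0 units/after turn [ 0.115 -0.179  1.364]
```

Call:
{"name": "play_rows", "arguments": {
  "deltas": [0.82,0.11,-0.18,0.4,0,0.82,0,0,0.4,0,0.82,0,0,0.4,0,0.82,0,0,0.3,0,0.82,0,0,0,0,0.82,0,0,0,0]
}}

```text
clock: 2.35
eef_pos: [0.5951, 0.2742, 0.0511]
tool_rot: [0.864, 0.503, -0.006, -0.0]
ft_force: [0.3, 0.0, 0.1]
grip_width: 0.0697
```

```bash
python3 -c "
from h import *
to(.6,.272,.01,60.3)
a=snap('side','s1');b=snap('top','t1')
A=cv2.resize(a['color'][130:220,150:270],None,fx=4,fy=4,interpolation=2);B=cv2.resize(b['color'][150:260,140:240],None,fx=3.3,fy=3.3,interpolation=2)
h=max(len(A),len(B));P=lambda x:cv2.copyMakeBorder(x,0,h-len(x),0,0,0)
cv2.imwrite('pics/c1.png',cv2.hconcat([P(A),P(B)][:2])[:, :800])"
```

```text
t 2.35 at [595.1 274.2  51.1] yaw 60.4 q [ 0.43  0.67  0.2   1.11 -0.    0.95] F [0.3 0.  0.1] w 69.7
turn 0.1 units/after turn [0.009 0.09  0.685]
```

View pics/c1.png

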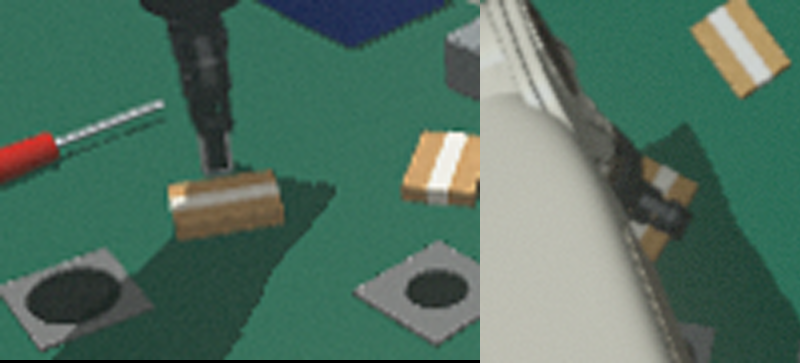

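The gripper straddles the carton and is centred on it. I'll go down with care.

Call:
{"name": "play_rows", "arguments": {
  "deltas": [0.8,0.01,0.09,0.2,0,0.8,0,0,0.2,0,0.8,0,0,0.15,0,0.8,0,0,0.1,0,0.8,0,0,0.05,0,0.8,0,0,0,0]
}}

```text
clock: 3.2
eef_pos: [0.6008, 0.2714, 0.0069]
tool_rot: [0.864, 0.503, -0.006, 0.0]
ft_force: [1.1, 0.5, -0.1]
grip_width: 0.0683
```

```bash
python3 -c "
from h import *
to(.6,.272,.00,60.3)"
```

```text
t 3.2 at [600.8 271.4   6.9] yaw 60.4 q [ 0.42  0.72  0.17  1.03 -0.    0.94] F [ 1.1  0.5 -0.1] w 68.3
turn 0.1 units/after turn [ 0.002 -0.016  0.116]
```

Call:
{"name": "play_rows", "arguments": {
  "deltas": [0.8,0,0,0.04,0,0.8,0,0,0.04,0,0.8,0,0,0.04,0,0.8,0,0,0,0]
}}

```text
clock: 3.7
eef_pos: [0.6013, 0.2718, 0.0002]
tool_rot: [0.864, 0.503, -0.005, 0.0]
ft_force: [0.6, -0.2, -1.0]
grip_width: 0.0683
```

Call:
{"name": "play_rows", "arguments": {
  "deltas": [0.8,0,0,0.04,0,0.8,0,0,0.03,0,0.8,0,0,0,0]
}}

```text
clock: 4.08
eef_pos: [0.6013, 0.2718, -0.0041]
tool_rot: [0.864, 0.503, -0.005, 0.0]
ft_force: [-0.1, -1.1, 0.3]
grip_width: 0.0683
```

Call:
{"name": "play_rows", "arguments": {
  "deltas": [0.72,0,0,0,0,0.5,0,0,0,0,0.5,0,0,0,0,0.5,0,0,0,0]
}}

```text
clock: 4.58
eef_pos: [0.6018, 0.2721, -0.0034]
tool_rot: [0.864, 0.503, -0.004, 0.0]
ft_force: [0.3, 0.2, 0.0]
grip_width: 0.0547
```

Call:
{"name": "play_rows", "arguments": {
  "deltas": [0.4,0,0,-0.1,0,0.4,0,0,-0.3,0,0.4,0,0,-0.5,0,0.4,0,0,-0.5,0,0.4,0,0,-0.4,0,0.4,0,0,0,4,0.4,0,0,0,4,0.4,0,0,0,0]
}}

```text
clock: 5.58
eef_pos: [0.6029, 0.2727, 0.1151]
tool_rot: [0.898, 0.44, -0.003, 0.001]
ft_force: [-0.2, -0.8, -2.0]
grip_width: 0.0542
```

```bash
python3 -c "
from h import *
to(.4352,-.0668,.10,52.1)"
```

```text
t 5.58 at [602.9 272.7 115.1] yaw 52.2 q [ 0.43  0.63  0.3   1.25 -0.    1.08] F [-0.2 -0.8 -2. ] w 54.2
turn 0.1 units/after turn [-6.182  1.271  0.252]
```

Call:
{"name": "play_rows", "arguments": {
  "deltas": [0.4,-0.5,0.1,0,0,0.4,-0.7,0.15,0,0,0.4,-0.8,0.16,0,0,0.4,-0.8,0.16,0,0,0.4,-0.8,0.16,0,0,0.4,-0.8,0.16,0,0,0.4,-0.8,0.16,0,0,0.4,-0.6,0.13,0.1,0,0.4,-0.3,0.08,0.1,0,0.4,0,0,0,0,0.4,0,0,0,0]
}}

```text
clock: 6.95
eef_pos: [0.4373, -0.0727, 0.1102]
tool_rot: [0.895, 0.447, 0.002, 0.003]
ft_force: [0.9, 0.4, -1.8]
grip_width: 0.0544
```

```bash
python3 -c "
from h import *
to(.4352,-.0668,.055,52.1)"
```

```text
t 6.95 at [437.3 -72.7 110.2] yaw 53.0 q [-0.16  0.22 -0.36  0.99 -0.    0.48] F [ 0.9  0.4 -1.8] w 54.4
turn 0.9 units/after turn [ 0.056 -0.088  0.92 ]
```

Call:
{"name": "play_rows", "arguments": {
  "deltas": [0.4,0.05,-0.09,0.2,0.9,0.4,0,0,0.25,0,0.4,0,0,0.25,0,0.4,0,0,0.15,0,0.4,0,0,0,0,0.4,0,0,0,0]
}}

```text
clock: 7.7
eef_pos: [0.4362, -0.062, 0.0564]
tool_rot: [0.897, 0.442, 0.003, 0.002]
ft_force: [-0.0, 0.9, -1.2]
grip_width: 0.0547
```

```bash
python3 -c "
from h import *
to(.4352,-.0668,.045,52.1)
a=snap('side','s2');b=snap('top','t2')
A=cv2.resize(a['color'][200:300,190:300],None,fx=4,fy=4,interpolation=2);B=cv2.resize(b['color'][225:310,260:350],None,fx=4,fy=4,interpolation=2)
h=max(len(A),len(B));P=lambda x:cv2.copyMakeBorder(x,0,h-len(x),0,0,0)
cv2.imwrite('pics/c2.png',cv2.hconcat([P(A),P(B)][:2])[:, :800])"
```

```text
t 7.7 at [436.2 -62.   56.4] yaw 52.5 q [-0.14  0.29 -0.44  0.84 -0.    0.51] F [-0.   0.9 -1.2] w 54.7
turn 0.4 units/after turn [-0.074  0.035  0.19 ]
```

View pics/c2.png

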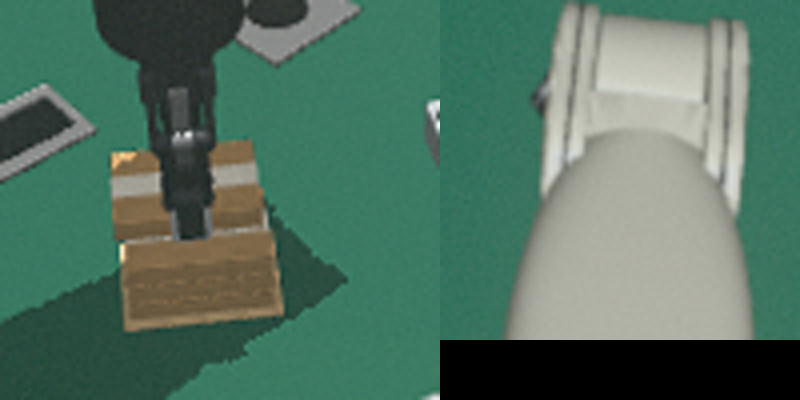

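The carton is held flat just above the pile, about 5 mm too far along y. I'll correct that and then feel downwards.

Call:
{"name": "play_rows", "arguments": {
  "deltas": [0.4,-0.07,0.035,0,0.4,0.4,0,0,0.08,0,0.4,0,0,0.06,0,0.4,0,0,0,0,0.4,0,0,0,0]
}}

```text
clock: 8.43
eef_pos: [0.4361, -0.0676, 0.0484]
tool_rot: [0.899, 0.438, 0.004, 0.003]
ft_force: [-0.1, -0.3, -2.3]
grip_width: 0.0542
```

```bash
python3 -c "
from h import *
to(.4352,-.0668,.042,52.1)"
```

```text
t 8.43 at [436.1 -67.6  48.4] yaw 52.0 q [-0.15  0.3  -0.45  0.82 -0.    0.51] F [-0.1 -0.3 -2.3] w 54.2
turn -0.1 units/after turn [ 0.002 -0.021  0.107]
```

Call:
{"name": "play_rows", "arguments": {
  "deltas": [0.4,0,0,0.03,0,0.4,0,0,0.03,0,0.4,0,0,0.02,0,0.4,0,0,0,0]
}}

```text
clock: 8.93
eef_pos: [0.4363, -0.0676, 0.0433]
tool_rot: [0.899, 0.438, 0.004, 0.003]
ft_force: [0.4, 0.2, -1.5]
grip_width: 0.0544
```

Call:
{"name": "play_rows", "arguments": {
  "deltas": [0.4,0,0,0.02,0,0.4,0,0,0.02,0,0.4,0,0,0,0]
}}

```text
clock: 9.3
eef_pos: [0.4364, -0.0676, 0.0412]
tool_rot: [0.899, 0.438, 0.004, 0.003]
ft_force: [-1.3, 0.0, 0.5]
grip_width: 0.0544
```

Call:
{"name": "play_rows", "arguments": {
  "deltas": [0.4,0,0,0.03,0,0.4,0,0,0.02,0,0.4,0,0,0,0]
}}

```text
clock: 9.68
eef_pos: [0.4364, -0.0676, 0.0413]
tool_rot: [0.899, 0.438, 0.004, 0.004]
ft_force: [-1.3, -0.1, -0.1]
grip_width: 0.0547
```

In contact: z has stopped at 41.3 mm. Next I release, back off and lift.

Call:
{"name": "play_rows", "arguments": {
  "deltas": [0.68,0,0,0,0,0.74,0,0,0,0,0.8,0,0,0,0,0.8,0,0,0,0,0.8,0,0,-0.1,0,0.8,0,0,-0.3,0,0.8,0,0,-0.5,0,0.8,0,0,-0.5,0,0.8,0,0,-0.1,0]
}}

```text
clock: 10.8
eef_pos: [0.4357, -0.0675, 0.1341]
tool_rot: [0.899, 0.438, 0.004, 0.004]
ft_force: [0.3, -0.1, -0.8]
grip_width: 0.0686
```

```bash
python3 -c "
from h import *
to(.440,-.250,.12,52.1)"
```

```text
t 10.8 at [435.7 -67.5 134.1] yaw 52.0 q [-0.15  0.19 -0.33  1.04 -0.    0.51] F [ 0.3 -0.1 -0.8] w 68.6
turn -0.1 units/after turn [-2.356  1.925  0.235]
```

Call:
{"name": "play_rows", "arguments": {
  "deltas": [0.72,-0.5,0.4,0,0,0.72,-0.65,0.54,0,0,0.72,-0.65,0.54,0,0,0.72,-0.4,0.35,0.1,0,0.72,-0.1,0.05,0.2,0,0.72,0,0,0.2,0,0.72,0,0,0,0,0.72,0,0,0,0]
}}

```text
clock: 11.8
eef_pos: [0.4385, -0.2462, 0.099]
tool_rot: [0.897, 0.441, 0.004, 0.0]
ft_force: [0.2, 0.4, 0.6]
grip_width: 0.0616
```

```bash
python3 -c "
from h import *
to(.440,-.250,.05,52.1)"
```

```text
t 11.8 at [ 438.5 -246.2   99. ] yaw 52.3 q [-0.52  0.34 -0.22  1.    0.01  0.14] F [0.2 0.4 0.6] w 61.6
turn 0.2 units/after turn [-0.034  0.059  0.817]
```

Call:
{"name": "play_rows", "arguments": {
  "deltas": [0.72,-0.035,0.06,0.2,0,0.72,0,0,0.25,0,0.72,0,0,0.2,0,0.72,0,0,0.1,0,0.72,0,0,0,0,0.72,0,0,0,0]
}}

```text
clock: 12.55
eef_pos: [0.4422, -0.2491, 0.0525]
tool_rot: [0.897, 0.443, 0.004, 0.002]
ft_force: [-0.0, 0.2, -0.1]
grip_width: 0.0615
```

```bash
python3 -c "
from h import *
to(.440,-.250,.005,52.1)
a=snap('side','s3');b=snap('top','t3')
A=cv2.resize(a['color'][210:330,190:360],None,fx=2.8,fy=2.8,interpolation=2);B=cv2.resize(b['color'][225:310,270:390],None,fx=2.6,fy=2.6,interpolation=2)
h=max(len(A),len(B));P=lambda x:cv2.copyMakeBorder(x,0,h-len(x),0,0,0)
cv2.imwrite('pics/c3.png',cv2.hconcat([P(A),P(B)][:2])[:, :800])"
```

```text
t 12.55 at [ 442.2 -249.1   52.5] yaw 52.6 q [-0.52  0.4  -0.27  0.89  0.01  0.14] F [-0.   0.2 -0.1] w 61.5
turn 0.5 units/after turn [-0.035 -0.019  0.792]
```

View pics/c3.png

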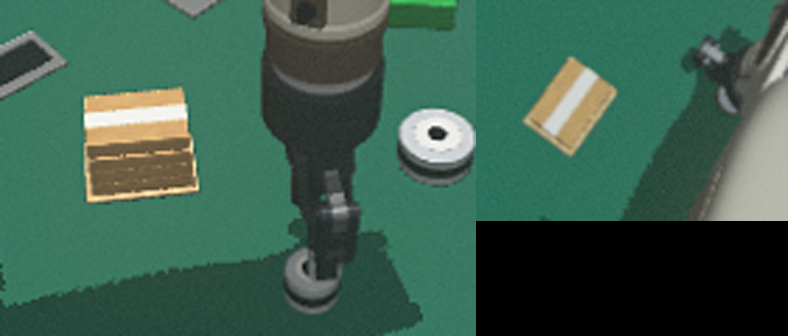

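The carton lies square on the pile and the jaws straddle the small roller. Going down to grip.

Call:
{"name": "play_rows", "arguments": {
  "deltas": [0.72,-0.035,-0.02,0.2,0,0.72,0,0,0.2,0,0.72,0,0,0.2,0,0.72,0,0,0.12,0,0.72,0,0,0.07,0,0.72,0,0,0,0,0.6,0,0,0,0,0.2,0,0,0,0,0.2,0,0,0,0,0.2,0,0,0,0,0.2,0,0,0,0]
}}

```text
clock: 14.02
eef_pos: [0.4403, -0.2503, 0.0024]
tool_rot: [0.897, 0.443, 0.005, 0.002]
ft_force: [-0.2, 0.5, -1.1]
grip_width: 0.0382
```

```bash
python3 -c "
from h import *
to(.639,.083,.12,52.1)"
```

```text
t 14.03 at [ 440.3 -250.3    2.4] yaw 52.5 q [-0.52  0.47 -0.32  0.77  0.01  0.13] F [-0.2  0.5 -1.1] w 38.2
turn 0.4 units/after turn [ 6.418 -0.8   -1.96 ]
```

Call:
{"name": "play_rows", "arguments": {
  "deltas": [0.2,0,0,-0.1,0,0.2,0,0,-0.4,0,0.2,0,0,-0.6,0,0.2,0.3,-0.03,-0.6,0,0.2,0.8,-0.1,-0.26,0,0.2,0.9,-0.12,0,0,0.2,0.9,-0.12,0,0,0.2,0.9,-0.12,0,0,0.2,0.9,-0.12,0,0,0.2,0.8,-0.1,0,0,0.2,0.5,-0.05,0,0,0.2,0,0,0,0]
}}

```text
clock: 15.52
eef_pos: [0.6284, 0.0725, 0.1296]
tool_rot: [0.898, 0.441, 0.006, 0.003]
ft_force: [-0.3, -0.6, -2.0]
grip_width: 0.0385
```

```bash
python3 -c "
from h import *
to(.639,.083,.05,52.1)"
```

```text
t 15.53 at [628.4  72.5 129.6] yaw 52.3 q [ 0.12  0.55  0.2   1.21 -0.    0.77] F [-0.3 -0.6 -2. ] w 38.5
turn 0.2 units/after turn [0.246 0.032 1.327]
```

Call:
{"name": "play_rows", "arguments": {
  "deltas": [0.2,0.2,0.03,0.3,0,0.2,0.04,0,0.4,0,0.2,0,0,0.4,0,0.2,0,0,0.3,0,0.2,0,0,0.2,0,0.2,0,0,0,0,0.2,0,0,0,0]
}}

```text
clock: 16.4
eef_pos: [0.6378, 0.079, 0.0256]
tool_rot: [0.899, 0.438, 0.003, 0.002]
ft_force: [0.8, 0.6, -1.4]
grip_width: 0.0381
```

```bash
python3 -c "
from h import *
to(.639,.083,.007,52.1)
a=snap('side','s4')
cv2.imwrite('pics/c4.png',cv2.resize(a['color'][150:250,200:320],None,fx=4,fy=4,interpolation=2))"
```

```text
t 16.4 at [637.8  79.   25.6] yaw 52.0 q [ 0.12  0.66  0.11  1.01 -0.    0.79] F [ 0.8  0.6 -1.4] w 38.1
turn -0.1 units/after turn [ 0.064 -0.025  0.311]
```

View pics/c4.png

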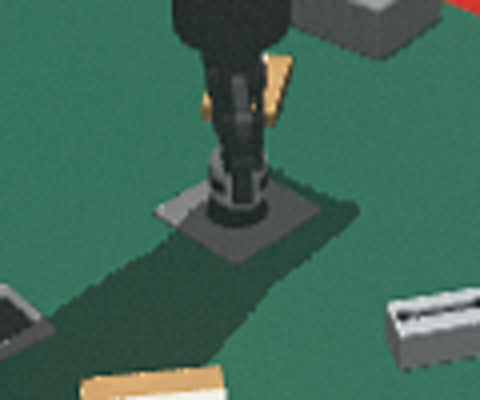

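The roller is upright over the small disc. Lowering it with the small correction.

Call:
{"name": "play_rows", "arguments": {
  "deltas": [0.2,0.06,-0.025,0.1,0,0.2,0,0,0.08,0,0.2,0,0,0.05,0,0.2,0,0,0.03,0,0.2,0,0,0,0]
}}

```text
clock: 17.08
eef_pos: [0.6405, 0.0836, 0.0111]
tool_rot: [0.899, 0.438, 0.005, 0.002]
ft_force: [0.1, -0.2, -1.6]
grip_width: 0.0382
```

```bash
python3 -c "
from h import *
to(.639,.083,.0064,52.1)"
```

```text
t 17.07 at [640.5  83.6  11.1] yaw 52.0 q [ 0.13  0.68  0.1   0.98 -0.    0.79] F [ 0.1 -0.2 -1.6] w 38.2
turn -0.1 units/after turn [-0.022 -0.013  0.078]
```

Call:
{"name": "play_rows", "arguments": {
  "deltas": [0.2,0,0,0.03,0,0.2,0,0,0.03,0,0.2,0,0,0.03,0,0.2,0,0,0.02,0,0.2,0,0,0,0]
}}

```text
clock: 17.7
eef_pos: [0.641, 0.0835, 0.0067]
tool_rot: [0.899, 0.438, 0.006, 0.003]
ft_force: [0.0, 0.3, -2.2]
grip_width: 0.0382
```

Call:
{"name": "play_rows", "arguments": {
  "deltas": [0.2,0,0,0.02,0,0.2,0,0,0.02,0,0.5,0,0,0,0,0.6,0,0,0,0,0.7,0,0,0,0,0.7,0,0,0,0,0.8,0,0,-0.2,0,0.8,0,0,-0.5,0,0.8,0,0,-0.6,0,0.8,0,0,-0.5,0,0.8,0,0,0,0]
}}

```text
clock: 19.08
eef_pos: [0.6408, 0.0836, 0.1201]
tool_rot: [0.899, 0.438, 0.008, 0.003]
ft_force: [-0.8, -0.5, -0.4]
grip_width: 0.0684
```

```bash
python3 -c "
from h import *
to(.6355,-.1065,.12,58.9)"
```

```text
t 19.07 at [640.8  83.6 120.1] yaw 52.0 q [ 0.13  0.58  0.22  1.2  -0.    0.79] F [-0.8 -0.5 -0.4] w 68.4
turn -6.9 units/after turn [-2.758e+00  1.560e+00  2.000e-03]
```

Call:
{"name": "play_rows", "arguments": {
  "deltas": [0.68,0,0,0,-6.9,0.68,-0.5,0.3,0,0,0.68,-0.75,0.43,0,0,0.68,-0.75,0.43,0,0,0.68,-0.5,0.3,0.1,0,0.68,-0.26,0.1,0.3,0,0.68,0,0,0.4,0,0.68,0,0,0.2,0,0.68,0,0,0,0,0.68,0,0,0,0]
}}

```text
clock: 20.32
eef_pos: [0.6337, -0.1112, 0.0528]
tool_rot: [0.869, 0.494, 0.005, 0.002]
ft_force: [-0.1, -0.3, -0.1]
grip_width: 0.0582
```

```bash
python3 -c "
from h import *
to(.6355,-.1065,.004,58.9)
a=snap('side','s5')
cv2.imwrite('pics/c5.png',cv2.resize(a['color'][150:280,230:400],None,fx=4,fy=4,interpolation=2))"
```

```text
t 20.32 at [ 633.7 -111.2   52.8] yaw 59.2 q [-0.18  0.63  0.13  1.06  0.    0.36] F [-0.1 -0.3 -0.1] w 58.2
turn 0.3 units/after turn [ 0.083 -0.016  0.814]
```

View pics/c5.png

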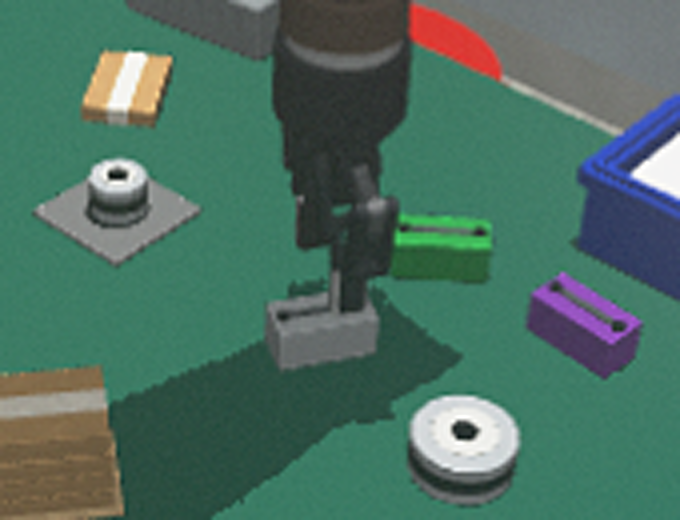

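The small roller stands in the middle of its pad. The jaws look slightly right of the block's centre, so I'll check by projecting.

```bash
python3 -c "
from h import *
c=load('s5')
print((proj(c,[[.6337,-.1112,.03],[.6337,-.1112,.055],[.6355,-.1065,.03]])-[230,150])*4)
t=np.radians(-31.1)
C=[[.6355+a*np.cos(t)-b*np.sin(t),-.1065+a*np.sin(t)+b*np.cos(t),.03] for a,b in((.032,.016),(.032,-.016),(-.032,-.016),(-.032,.016))]
print((proj(c,C)-[230,150])*4)"
```

```text
[[323.67650322 312.05366681]
 [325.73884196 280.9046827 ]
 [319.79253088 307.2283902 ]]
[[360.00184375 282.76482779]
 [377.2816378  314.93046549]
 [277.98900536 332.62901921]
 [262.87965159 299.58561541]]
```

The projections match the block's edges and the finger positions. Gripping.

Call:
{"name": "play_rows", "arguments": {
  "deltas": [0.68,0.08,-0.015,0.2,0.3,0.68,0,0,0.2,0,0.68,0,0,0.2,0,0.68,0,0,0.12,0,0.68,0,0,0.07,0,0.68,0,0,0,0,0.5,0,0,0,0,0.1,0,0,0,0,0.1,0,0,0,0,0.1,0,0,0,0,0.1,0,0,0,0]
}}

```text
clock: 21.75
eef_pos: [0.6371, -0.1062, 0.004]
tool_rot: [0.871, 0.492, 0.006, 0.003]
ft_force: [-0.1, 0.1, -1.1]
grip_width: 0.0313
```

```bash
python3 -c "
from h import *
to(.4345,.108,.12,85.4)"
```

```text
t 21.75 at [ 637.1 -106.2    4. ] yaw 58.9 q [-0.17  0.69  0.09  0.96  0.    0.38] F [-0.1  0.1 -1.1] w 31.3
turn -26.5 units/after turn [ 3.288 -3.652 -1.933]
```

Call:
{"name": "play_rows", "arguments": {
  "deltas": [0.1,0,0,-0.1,0,0.1,0,0,-0.4,0,0.1,0,0,-0.5,-6,0.1,0,0,-0.5,-7,0.1,0,0,-0.3,-7,0.1,0,0,-0.1,-6.5,0.1,0.4,-0.45,0,0,0.1,0.6,-0.7,0,0,0.1,0.7,-0.8,0,0,0.1,0.7,-0.8,0,0,0.1,0.5,-0.5,0,0,0.1,0.2,-0.2,0,0]
}}

```text
clock: 23.25
eef_pos: [0.4347, 0.096, 0.1177]
tool_rot: [0.73, 0.683, 0.004, -0.001]
ft_force: [0.3, -0.0, -3.7]
grip_width: 0.0308
```

```bash
python3 -c "
from h import *
to(.4345,.108,.03,85.4)"
```

```text
t 23.25 at [434.7  96.  117.7] yaw 86.2 q [ 0.21  0.22 -0.34  1.01  0.01  0.28] F [ 0.3 -0.  -3.7] w 30.8
turn 0.8 units/after turn [ 0.2   -0.019  1.462]
```

Call:
{"name": "play_rows", "arguments": {
  "deltas": [0.1,0.15,-0.02,0.3,0.8,0.1,0.05,0,0.4,0,0.1,0,0,0.4,0,0.1,0,0,0.25,0,0.1,0,0,0.1,0,0.1,0,0,0,0,0.1,0,0,0,0]
}}

```text
clock: 24.12
eef_pos: [0.439, 0.1098, 0.0312]
tool_rot: [0.735, 0.678, 0.007, 0.002]
ft_force: [1.7, 0.6, -4.7]
grip_width: 0.0311
```

```bash
python3 -c "
from h import *
to(.4345,.108,.008,85.4)
a=snap('side','s6')
cv2.imwrite('pics/c6.png',cv2.resize(a['color'][180:280,140:280],None,fx=4,fy=4,interpolation=2))"
```

```text
t 24.12 at [439.  109.8  31.2] yaw 85.4 q [ 0.24  0.34 -0.44  0.78  0.    0.32] F [ 1.7  0.6 -4.7] w 31.1
turn 0.0 units/after turn [-0.036 -0.072  0.387]
```

View pics/c6.png

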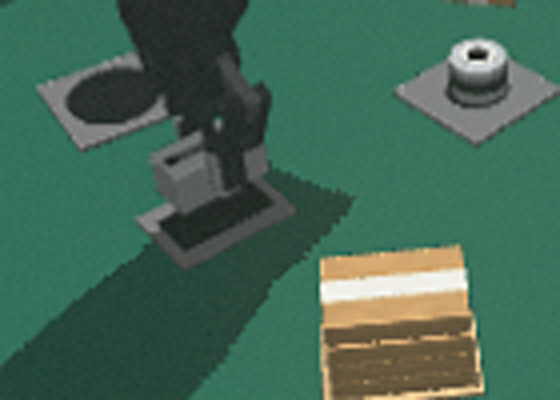

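The block may be held with a slight pitch, but contact with the pad should level it. Lowering in small steps and watching z.

Call:
{"name": "play_rows", "arguments": {
  "deltas": [0.1,-0.035,-0.07,0.1,0,0.1,0,0,0.1,0,0.1,0,0,0.06,0,0.1,0,0,0.04,0,0.1,0,0,0,0]
}}

```text
clock: 24.8
eef_pos: [0.4353, 0.1082, 0.0129]
tool_rot: [0.735, 0.678, 0.008, 0.002]
ft_force: [0.4, 0.4, -4.0]
grip_width: 0.0312
```

```bash
python3 -c "
from h import *
to(.4345,.108,.008,85.4)
a=snap('side','s7')
cv2.imwrite('pics/c7.png',cv2.resize(a['color'][200:260,160:230],None,fx=8,fy=8,interpolation=2))"
```

```text
t 24.8 at [435.3 108.2  12.9] yaw 85.4 q [ 0.24  0.36 -0.48  0.72  0.    0.32] F [ 0.4  0.4 -4. ] w 31.2
turn 0.0 units/after turn [-0.004 -0.013  0.082]
```

View pics/c7.png

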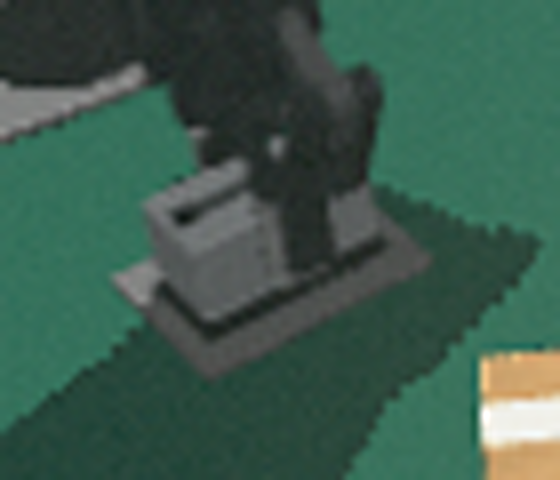

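The block is level and centred over the rectangle.

Call:
{"name": "play_rows", "arguments": {
  "deltas": [0.1,0,0,0.03,0,0.1,0,0,0.03,0,0.1,0,0,0.03,0,0.1,0,0,0.03,0,0.1,0,0,0.02,0,0.1,0,0,0.02,0]
}}

```text
clock: 25.6
eef_pos: [0.4361, 0.1084, 0.0079]
tool_rot: [0.735, 0.678, 0.009, 0.003]
ft_force: [-3.6, -0.6, 7.5]
grip_width: 0.031
```

Call:
{"name": "play_rows", "arguments": {
  "deltas": [0.1,0,0,0.02,0,0.1,0,0,0.02,0,0.1,0,0,0,0]
}}

```text
clock: 25.98
eef_pos: [0.4361, 0.1084, 0.0083]
tool_rot: [0.735, 0.678, 0.009, 0.003]
ft_force: [-0.1, 0.5, -5.0]
grip_width: 0.0311
```

Contact at 8 mm, as expected. Releasing and rising.

Call:
{"name": "play_rows", "arguments": {
  "deltas": [0.1,0,0,0.02,0,0.4,0,0,0,0,0.5,0,0,0,0,0.6,0,0,0,0,0.65,0,0,0,0,0.9,0,0,-0.2,0,0.95,0,0,-0.5,0,0.95,0,0,-0.6,0,0.95,0,0,-0.6,0,0.95,0,0,0,0]
}}

```text
clock: 27.22
eef_pos: [0.4359, 0.108, 0.1285]
tool_rot: [0.735, 0.678, 0.012, 0.005]
ft_force: [0.7, 0.5, -0.5]
grip_width: 0.0809
```

```bash
python3 -c "
from h import *
to(.6135,-.233,.12,85.4);to(.6135,-.233,.12,55)"
```

```text
t 27.23 at [435.9 108.  128.5] yaw 85.4 q [ 0.24  0.2  -0.33  1.02  0.    0.32] F [ 0.7  0.5 -0.5] w 80.9
turn 0.0 units/after turn [-5.427  3.406  0.141]
t 27.23 at [435.9 108.  128.5] yaw 85.4 q [ 0.24  0.2  -0.33  1.02  0.    0.32] F [ 0.7  0.5 -0.5] w 80.9
turn 30.4 units/after turn [-2.957  5.684  0.141]
```

Call:
{"name": "play_rows", "arguments": {
  "deltas": [0.95,-0.4,0.25,0,0,0.95,-0.75,0.47,0,0,0.95,-0.8,0.5,0,0,0.95,-0.8,0.5,0,0,0.95,-0.8,0.5,0,0,0.95,-0.8,0.5,0,0,0.95,-0.6,0.4,0,0,0.95,-0.4,0.24,0.2,0,0.95,0,0,0.4,0,0.95,0,0,0.4,0,0.95,0,0,0,0,0.95,0,0,0,0]
}}

```text
clock: 28.72
eef_pos: [0.6134, -0.2372, 0.0596]
tool_rot: [0.734, 0.679, 0.01, -0.0]
ft_force: [0.6, -0.2, 0.6]
grip_width: 0.0811
```

```bash
python3 -c "
from h import *
to(.6135,-.233,.004,85.4)
a=snap('side','s8');b=snap('top','t8')
A=cv2.resize(a['color'][190:290,290:410],None,fx=3.5,fy=3.5,interpolation=2);B=cv2.resize(b['color'][145:290,170:400],None,fx=1.6,fy=1.6,interpolation=2)
h=max(len(A),len(B));P=lambda x:cv2.copyMakeBorder(x,0,h-len(x),0,0,0)
cv2.imwrite('pics/c8.png',cv2.hconcat([P(A),P(B)][:2])[:, :800])"
```

```text
t 28.73 at [ 613.4 -237.2   59.6] yaw 85.5 q [-0.38  0.66  0.19  1.1   0.02 -0.3 ] F [ 0.6 -0.2  0.6] w 81.1
turn 0.1 units/after turn [ 0.07  -0.004  0.927]
```

View pics/c8.png

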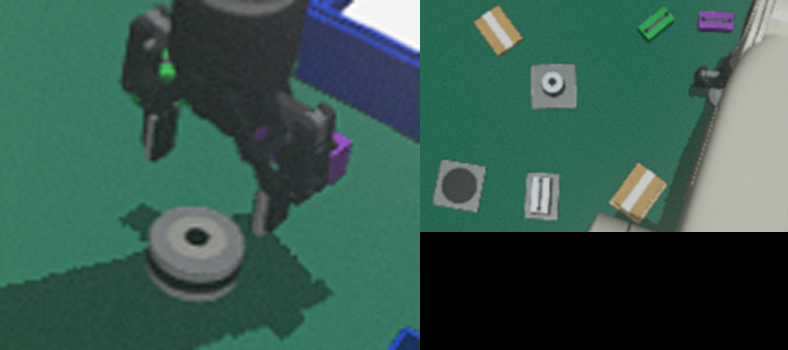

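Three parts are in place. The jaws straddle the large roller, so I'll go down and grip.

Call:
{"name": "play_rows", "arguments": {
  "deltas": [0.95,0.07,0,0.2,0,0.95,0,0,0.25,0,0.95,0,0,0.25,0,0.95,0,0,0.14,0,0.95,0,0,0.08,0,0.95,0,0,0,0,0.8,0,0,0,0,0.5,0,0,0,0,0.5,0,0,0,0,0.5,0,0,0,0]
}}

```text
clock: 30.08
eef_pos: [0.6162, -0.2327, 0.0036]
tool_rot: [0.734, 0.679, 0.011, 0.002]
ft_force: [-0.2, -0.6, -1.0]
grip_width: 0.0604
```

```bash
python3 -c "
from h import *
to(.458,.2612,.12,85.4)"
```

```text
t 30.07 at [ 616.2 -232.7    3.6] yaw 85.6 q [-0.37  0.71  0.13  0.98  0.02 -0.29] F [-0.2 -0.6 -1. ] w 60.4
turn 0.2 units/after turn [ 7.993 -3.288 -1.94 ]
```

Call:
{"name": "play_rows", "arguments": {
  "deltas": [0.5,0,0,-0.1,0,0.5,0,0,-0.4,0,0.5,0,0,-0.6,0,0.5,0.2,-0.1,-0.6,0,0.5,0.6,-0.25,-0.4,0,0.5,0.85,-0.35,0,0,0.5,0.9,-0.38,0,0,0.5,0.9,-0.38,0,0,0.5,0.9,-0.38,0,0,0.5,0.9,-0.38,0,0,0.5,0.8,-0.3,0,0,0.5,0.5,-0.2,0,0]
}}

```text
clock: 31.58
eef_pos: [0.4717, 0.1833, 0.1337]
tool_rot: [0.735, 0.677, 0.008, -0.007]
ft_force: [0.4, 0.1, -5.4]
grip_width: 0.0599
```

```bash
python3 -c "
from h import *
to(.4605,.2612,.12,85.4)"
```

```text
t 31.57 at [471.7 183.3 133.7] yaw 85.3 q [ 0.36  0.31 -0.17  1.09  0.02  0.44] F [ 0.4  0.1 -5.4] w 59.9
turn -0.1 units/after turn [ 1.28  -0.291  0.229]
```

Call:
{"name": "play_rows", "arguments": {
  "deltas": [0.5,0.5,-0.15,0.1,0,0.5,0.4,-0.1,0.3,0,0.5,0.2,-0.05,0.4,0,0.5,0.05,0,0.4,0,0.5,0,0,0.3,0,0.5,0,0,0.1,0,0.5,0,0,0,0,0.5,0,0,0,0]
}}

```text
clock: 32.58
eef_pos: [0.4536, 0.2615, 0.0366]
tool_rot: [0.733, 0.681, 0.006, -0.009]
ft_force: [-0.2, 0.6, -5.1]
grip_width: 0.06
```

```bash
python3 -c "
from h import *
to(.4605,.2612,.0076,85.4)
a=snap('side','s9')
cv2.imwrite('pics/c9.png',cv2.resize(a['color'][150:250,110:230],None,fx=5,fy=5,interpolation=2))"
```

```text
t 32.58 at [453.6 261.5  36.6] yaw 85.8 q [ 0.51  0.45 -0.24  0.87  0.02  0.58] F [-0.2  0.6 -5.1] w 60.0
turn 0.4 units/after turn [0.004 0.116 0.483]
```

View pics/c9.png

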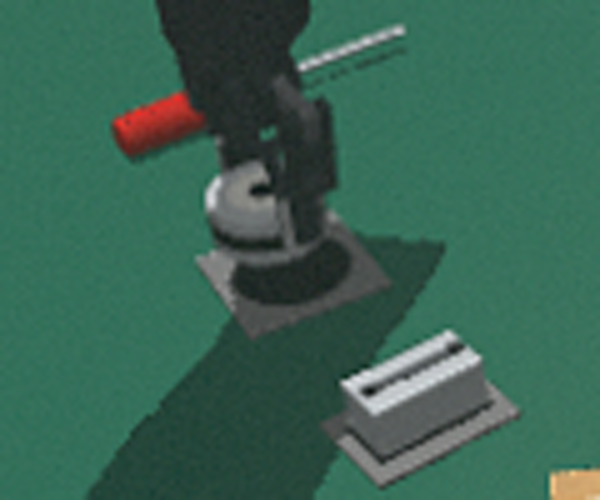

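The roller seems slightly pitched in the grip. I'll lower slowly so the pad levels it, and check before letting go.

Call:
{"name": "play_rows", "arguments": {
  "deltas": [0.5,0,0.11,0.1,0,0.5,0,0,0.1,0,0.5,0,0,0.1,0,0.5,0,0,0.06,0,0.5,0,0,0.03,0,0.5,0,0,0,0]
}}

```text
clock: 33.38
eef_pos: [0.4616, 0.2617, 0.0127]
tool_rot: [0.733, 0.68, 0.007, -0.009]
ft_force: [0.8, 0.5, -4.6]
grip_width: 0.0601
```

```bash
python3 -c "
from h import *
to(.4605,.2612,.0076,85.4)
a=snap('side','s10')
cv2.imwrite('pics/c10.png',cv2.resize(a['color'][165:225,130:200],None,fx=8,fy=8,interpolation=2))"
```

```text
t 33.38 at [461.6 261.7  12.7] yaw 85.7 q [ 0.5   0.49 -0.25  0.82  0.02  0.58] F [ 0.8  0.5 -4.6] w 60.1
turn 0.3 units/after turn [-0.01  -0.018  0.085]
```

View pics/c10.png

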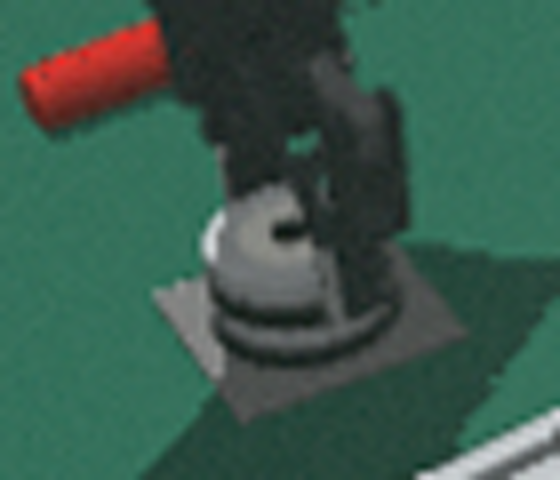

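Call:
{"name": "play_rows", "arguments": {
  "deltas": [0.5,-0.01,-0.02,0.03,0,0.5,0,0,0.03,0,0.5,0,0,0.03,0,0.5,0,0,0.03,0,0.5,0,0,0.03,0,0.5,0,0,0.02,0,0.5,0,0,0.02,0]
}}

```text
clock: 34.3
eef_pos: [0.4607, 0.2617, 0.0078]
tool_rot: [0.733, 0.68, 0.009, -0.008]
ft_force: [-4.0, -1.5, 7.1]
grip_width: 0.0605
```

Call:
{"name": "play_rows", "arguments": {
  "deltas": [0.5,0,0,0.03,0,0.5,0,0,0.03,0]
}}

```text
clock: 34.55
eef_pos: [0.4607, 0.2617, 0.0077]
tool_rot: [0.733, 0.68, 0.009, -0.008]
ft_force: [-5.9, -2.6, 13.3]
grip_width: 0.0604
```

Firm contact at the expected 7.7 mm. Releasing, rising and swinging clear.

Call:
{"name": "play_rows", "arguments": {
  "deltas": [0.75,0,0,0,0,0.8,0,0,0,0,0.9,0,0,0,0,0.95,0,0,0,0,0.95,0,0,-0.2,0,0.95,0,0,-0.5,0,0.95,0,0,-0.7,0,0.95,0,0,-0.7,0,0.95,0,0,-0.7,0,0.95,0.4,0.4,-0.3,0,0.95,0.5,0.8,0,0,0.95,0.5,0.8,0,0]
}}

```text
clock: 36.05
eef_pos: [0.5881, 0.3332, 0.2125]
tool_rot: [0.733, 0.68, 0.015, -0.007]
ft_force: [2.0, 0.3, 1.2]
grip_width: 0.081
```

```bash
python3 -c "
from h import *
to(.143,.479,.23,85.4)"
```

```text
t 36.05 at [588.1 333.2 212.5] yaw 85.7 q [0.51 0.59 0.49 1.44 0.02 0.58] F [2.  0.3 1.2] w 81.0
turn 0.3 units/after turn [ 1.827 -7.589 -0.291]
```

Call:
{"name": "play_rows", "arguments": {
  "deltas": [0.95,0.23,-0.8,0,0,0.95,0.23,-0.9,0,0,0.95,0.23,-0.9,0,0,0.95,0.23,-0.9,0,0,0.95,0.23,-0.9,0,0,0.95,0.23,-0.9,0,0,0.95,0.23,-0.9,0,0,0.95,0.23,-0.9,0,0,0.95,0,0,0,0,0.95,0,0,0,0]
}}

```text
clock: 37.3
eef_pos: [0.1677, 0.4844, 0.2069]
tool_rot: [0.733, 0.68, 0.014, -0.009]
ft_force: [-0.8, -0.2, -0.5]
grip_width: 0.0811
```

Run:
```python
from meas import *
T=snap('top','t11');S=snap('side','s11')
def seg(c,roi,f):
    x0,y0,x1,y1=roi; h=cv2.cvtColor(c['color'],cv2.COLOR_BGR2HSV); m=np.zeros(h.shape[:2],np.uint8); m[y0:y1,x0:x1]=f(h)[y0:y1,x0:x1]
    return cv2.minAreaRect(max(cv2.findContours(m,0,cv2.CHAIN_APPROX_NONE)[0],key=cv2.contourArea))[0]
w=lambda h:(h[...,1]<60)&(h[...,2]>150)
b=[('large',(.458,.2612),.032),('small',(.639,.083),.032),('block',(.4345,.108),.034),('carton',(.4355,-.067),.058)]
for n,p,z in b:
    o=[]
    for c in(T,S):
        u,v=proj(c,[[*p,z]])[0].astype(int); r=14; o.append((c,seg(c,(u-r,v-r,u+r,v+r),w)))
    print(n,p,tri(o))
for k in table_blobs(T,roi=(120,140,400,290)):
    M=cv2.moments(k); print(np.round([M['m10']/M['m00'],M['m01']/M['m00']]),rect(T,k,.004))
A=cv2.resize(S['color'][150:300,120:360],None,fx=2.6,fy=2.6,interpolation=2); B=cv2.resize(T['color'][180:290,160:370],None,fx=2.0,fy=2.0,interpolation=2)
B=cv2.copyMakeBorder(B,0,0,0,A.shape[1]-B.shape[1],0) if B.shape[1]<A.shape[1] else B
cv2.imwrite('pics/fin.png',cv2.vconcat([A[:390],B[:210]]))
```

```text
large (0.458, 0.2612) (array([0.45755744, 0.26163528, 0.03297128]), np.float64(5.946818671538863e-05))
small (0.639, 0.083) (array([0.63675103, 0.08148493, 0.03572619]), np.float64(0.004023942327559727))
block (0.4345, 0.108) (array([0.43437239, 0.10695944, 0.03550986]), np.float64(0.0020651783538601573))
carton (0.4355, -0.067) (array([ 0.43529165, -0.06397087,  0.0572749 ]), np.float64(0.001196865675861799))
[246. 267.] [434.7 110.1  89.   66.2  -5. ]
[306. 265.] [435.1 -67.1  97.   72.1 -38.1]
[194. 261.] [458.  262.4  88.7  88.7 -11.2]
[136. 240.] [551.5 434.2 206.3  32.4  -6.6]
[253. 199.] [640.4  85.9  91.   88.6 -88.6]
[355. 158.] [ 756.5 -225.4   69.8   44.    86.8]
[218. 164.] [751.9 189.8  90.   62.5  34.7]
```

View pics/fin.png

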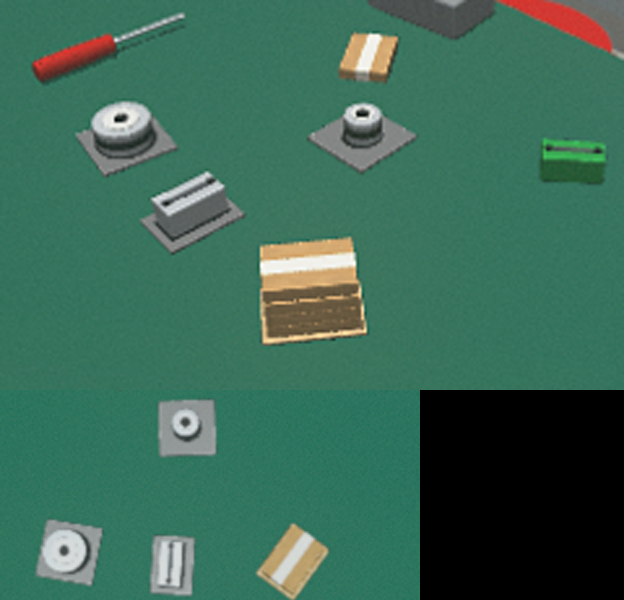

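All four measure within about 4 mm of their targets, at the right heights and flat. The screwdriver is unmoved. Handing in.

```bash
python3 -c "
from h import *
print(ticket.job_done())"
```

```text
the job is handed in; nothing more can be done
None
```

The job is handed in at about 37 s. The carton is on the pile, the small and large rollers and the blade block are each on their own pad, and the gripper is open and clear.

**Position checks:** In the last pictures each part's centre is within about 4 mm of its target, against the 12 mm allowed. The large roller is under 1 mm off, the block about 1 to 3 mm, and the small roller and the carton about 3 to 4 mm. The parts look upright or flat and square, and their top heights fit resting on the pads and pile. The screwdriver had not moved.

**Weaker checks:**
- The small roller's two-view fit disagreed by 4 mm and its top read about 36 mm instead of 32 mm. The picture shows it standing in the middle of its pad.
- The block and large roller looked slightly pitched in the grip before being set down, and look level now.
- I did not re-measure the bin at the end. The arm never went near it.

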